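Hang a film holder on the turning accessory rack

TASK

Turn the accessory rack until its one empty branch points to the front, over the pointer on the rack's foot. Then take the film holder standing on the bench, hang it by its square eye on that branch, slide it home and press it firmly, with about 10 N and never 20 N or more, against the branch's stop collar for a moment before letting go. Carry the holder upright, and leave the other things on the bench where they are.

Things in the scene. Friction and masses are not known exactly. Their poses are not given: they have to be found in the camera images.
- rack: Accessory rack fixed to the bench: grey round foot, diameter 150, 16 high, with a small steel pointer (12 wide, 10 high) sticking out at its front to 100 from the axis. Origin: centre of the foot's underside, on the upright turning axis. Its -x axis is the front (pointer) direction, z up. A steel tree on a 16 mm post turns on it: four level branches, 90 degrees apart, and a stiff knob on top.
- tree (a joint): Turn of the tree, rad, positive counter-clockwise from above; 0 when the empty branch is over the pointer (rack's -x); the tree's frame is the rack's turned by this angle. Friction (about 0.25 N m) keeps it where it is left. Three branches carry fixed film holders like the loose one (middle 62 from axis, tabs to 200 above the bench); one is empty.
- tree_knob (a point): Grip point of the black bar knob on top of the post, on the turning axis, 188 above the bench. The bar is 46 long, 14 thick, 35 high (165 to 200 above the bench). Seen from above, its long direction lies 45 degrees counter-clockwise from the tree's x axis, halfway between branches; grip it across its 14 mm thickness.
- branch_tip (a point): Centre of the free end of the empty branch, 115 from the turning axis, 150 above the bench. The branch is a level steel bar of diameter 10 running from here to the axis; its last 7 taper to diameter 4.
- stop: Depth stop on the empty branch. Origin: on the branch's axis, 40 from the turning axis, at the end of a sleeve of diameter 16; its -x points outward to the tip, z up. It carries a dark steel collar, diameter 28, 8 thick, clamped rigidly in a place that differs each time and is not in the pose: its outer face is 6 to 36 outward of the origin. Find it by feel.
- holder: Loose film holder, aluminium, about 0.15 kg, standing on the bench: upright plate 10 thick (along its x), 44 wide (its y), to 81 high, with a film window low down, a square through eye above it and a tab on top. Foot 36 (x) x 44 (y) x 6. Origin: centre of the foot's underside; z up. Either face may go towards the stop.
- holder_eye (a point): Centre of the holder's square eye, 15 x 15 opening, running through the plate along the holder's x axis, 66 above the foot's underside. On the branch (diameter 10) it hangs with its centre 2.5 below the branch's axis.
- holder_tab (a point): Grip point on the holder's top tab, 100 above the foot's underside. The tab is 24 wide (holder's y), 10 thick (x), from 81 to 118 above the underside; grip it across the 24 mm width.
- bottle: Bystander: amber reagent bottle, diameter 70, 150 high; origin under its centre.
- beaker: Bystander: glass beaker, diameter 70, 90 high; origin under its centre.
- cellbox: Bystander: closed cuvette box, 62 (x) x 82 (y) x 42 high; origin under its centre.
There are look-alikes about, which are no part of the job. There is more than one size of the holder; the one meant has the size given above.

How it is judged:
On the way, in this order (a step that is already met when the one before it is completed fails the run):
1. the empty branch points to the front, within 0.15 rad of the pointer (value of joint tree between -0.15 and 0.15 rad), for 0.2 s.
2. the holder, its eye on the branch, is pressed against the stop collar with 6 to 19.9 N for 0.3 s (contact force between holder and stop between 6 and 19.9 N and x of holder_eye in the frame of stop between -0.045 and -0.009 m and y of holder_eye in the frame of stop between -0.0045 and 0.0045 m and z of holder_eye in the frame of stop between -0.0045 and 0.0045 m), for 0.3 s.
At the end, for the whole second after the job is handed in: The holder hangs at rest by its eye on the empty branch, upright within 0.15 rad and square to the branch within 0.25 rad, its eye 9 to 45 mm outward of the stop's origin, within 4.5 mm of the branch's axis; the branch points to the front within 0.25 rad; the robot has let go (x of holder_eye in the frame of stop between -0.045 and -0.009 m and y of holder_eye in the frame of stop between -0.0045 and 0.0045 m and z of holder_eye in the frame of stop between -0.0045 and 0.0045 m and angle between the x axis of holder and the x axis of stop, either way round below 0.25 rad and value of joint tree between -0.25 and 0.25 rad and angle between holder's own z axis and vertical below 0.15 rad and linear speed of holder below 0.04 m/s and angular speed of holder below 0.5 rad/s); the robot touches nothing.
It fails at once if the holder is forced against the stop collar with 20 N or more (contact force between holder and stop above 20 N).
It fails at once if the holder is tipped over (angle between holder's own z axis and vertical above 0.6 rad).
It fails at once if the bottle is pushed away or tipped (distance of bottle from where it was at the start of the episode above 0.015 m or angle between bottle's own z axis and vertical above 0.3 rad).
It fails at once if the beaker is pushed away or tipped (distance of beaker from where it was at the start of the episode above 0.015 m or angle between beaker's own z axis and vertical above 0.3 rad).
It fails at once if the cuvette box is pushed away or tipped (distance of cellbox from where it was at the start of the episode above 0.015 m or angle between cellbox's own z axis and vertical above 0.3 rad).
It also fails if it takes over 72 s, if anything falls off the work surface, if the arm or the gripper's body presses on something with over 40 N, if the wrist force passes 120 N, or if a joint passes its speed limit or range.

ROBOT

A 6-joint arm with a two-finger parallel gripper is mounted at the origin on the work surface. World frame = base frame: x ahead of the robot, y to its left, z up, the work surface at z = 0. Lengths are in m, angles in rad, forces in N, time in s.
With the tool pointing down it reaches from about 0.35 to 0.775 m from the base axis. Payload 5.5 kg.
Tool frame: the origin (TCP) lies midway between the tips of the shut fingers; the grasp point (between the pads) lies grasp_offset behind it (grasp_offset is the distance from the TCP to the grasp point, in m); z points along the fingers, y is the line along which they close (so a half turn about z gives the same grasp; the last joint's range is limited). The gripper opens to 85 mm and grips with 20 to 120 N. Pads are 22 mm wide; open, the fingers measure 114 mm over their backs; the gripper's body (76 mm by 85 mm) begins 54 mm behind the grasp point. The pads swing forward as they close: fully open they stand 13 mm farther back than shut.
Start: joints at [-0.14, 0.313, 0.046, 1.304, 0, 1.431], TCP at [0.575, -0, 0.197] pointing down, gripper open.
Joint ranges: [-2.76, 2.76], [-0.86, 1.69], [-1.03, 1.26], [-2.2, 2.34], [-1.47, 1.5], [-3.14, 3.14]. Speed limits (rad/s): [2.57, 2.57, 3.14, 3.14, 3.14, 3.14].

INTERFACE

Orientations are given as a unit quaternion [w, x, y, z].
In Python, from workcell import * gives the robot as it stands.
- The arm moves only by the tool step_arm, never from a script. Its argument "deltas" is a list of rows, each a list of 7 numbers: the shift along the world's x, y, z in mm, then the turn, a rotation vector about the world's x, y, z in degrees, then the gripper's target within -1 to 1 (fully open at 1, half-way at 0, shut at -1). A call has 1 to 5 rows; each row shifts and turns the commanded pose from where the row before left it; what a row does not reach is not made up. A row lasts 1/10 s, in which the tool goes at most 50 mm and 8.59 degrees, less where a joint would pass 70% of its speed; a pose out of reach is approached as far as the arm can. A call is refused whole if a number of a shift passes 50 or a number of a turn 8.59, either way. A call with a gripper value outside its range is refused whole. The fingers move at their own pace and stop on an object; "newtons" is the grip in N (left out, the last holds). Time passes only in rows, so rows that do not move let the fingers close. It gives the time, the measured TCP pose, the force, the opening and the grip force at its end, in the units of the state.
- get_state(): the state, without advancing time (a new reading comes with each control period).
- read_camera(name): name is "scene" or "side" or "wrist"; returns a dict with "image" (480x640x3 uint8, red, green, blue), "z_map" (480x640 float32, m along the optical axis (not along the pixel's ray), 0 where there is no reading), "K" (3x3 intrinsics, pixels), "world_from_camera" (4x4, takes a point from camera to world coordinates). Camera axes: x right, y down, z forward; pixel columns grow to the right and rows downward; lengths in m; the calibration is good to about 2 mm. A picture is of the moment at which its call begins.
- hand_in(): hands the job in; it is judged then, once.
The state is a dict: "clock": time; "joint_pos": joint angles; "qvel": joint speeds; "tau": joint torques, N m; "tcp_pos": TCP position; "orientation": TCP orientation; "wrist_force": force on the tool from outside, world axes, zero at the start; "ft_torque": the same for the moment, N m; "finger_gap": finger opening in m; "grip_force": force on a finger pad.
Only numpy, scipy, OpenCV 4.12 (cv2) and the standard library are available. Lean on these libraries where they do the work, as an engineer would, in place of code of your own. Each camera call takes 0.05 s, during which the arm holds its last target. There are 200 camera calls.

## Working session

There is one attempt and no reset: what is moved stays moved. The work goes in short steps, Python scripts to look and compute and a tool call to move; the robot and the scene stay as the last step left them, time stands still between calls to the robot, and variables do not carry over. Pictures are saved under pics/ and viewed, at most 10 in all, crops included, and the job is handed in when it is done.

Besides the shell and the picture viewer there is one more tool, called after "Call:" by a JSON object that holds its "method" and its "body". step_arm: Moves the arm, as the interface text tells. Its arguments: {"type":"object","properties":{"deltas":{"type":"array","items":{"type":"array","items":{"type":"number"}}},"newtons":{"type":"number"}},"required":["deltas"]}

```bash
mkdir -p pics; cat > h.py <<'E'
from workcell import *
import numpy as np, cv2
def cam(n):
    d=read_camera(n); K=np.array(d["K"]);T=np.array(d["world_from_camera"]);z=d["z_map"]
    v,u=np.mgrid[:480,:640]
    P=np.stack([(u-K[0,2])/K[0,0]*z,(v-K[1,2])/K[1,1]*z,z],-1)@T[:3,:3].T+T[:3,3]
    P[z==0]=np.nan
    return d["image"],P,K,T
def save(n,im): cv2.imwrite("pics/"+n+".png",im[...,::-1])
E
python3 - <<'E'
from h import *
for n in ("scene","side","wrist"):
    im,P,K,T=cam(n); np.savez(n+".npz",im=im,P=P,K=K,T=T); print(n,T.round(3).tolist(),K[0,0])
    if n!="wrist": save(n,im)
E
```

```text
scene [[-0.63, 0.623, -0.464, 1.154], [0.777, 0.515, -0.363, 0.442], [0.013, -0.589, -0.808, 1.099], [0.0, 0.0, 0.0, 1.0]] 473.8793432003507
side [[0.998, -0.042, 0.036, 0.552], [-0.055, -0.771, 0.635, -0.754], [0.001, -0.636, -0.772, 1.039], [0.0, 0.0, 0.0, 1.0]] 515.4832989138299
wrist [[1.0, 0.001, -0.002, 0.575], [0.0, -0.957, -0.29, 0.073], [-0.002, 0.29, -0.957, 0.373], [0.0, 0.0, 0.0, 1.0]] 354.8309587302794
```

View pics/scene.png

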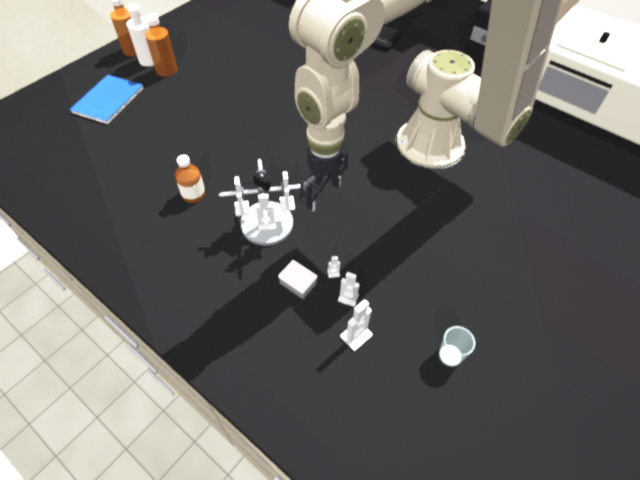

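View pics/side.png

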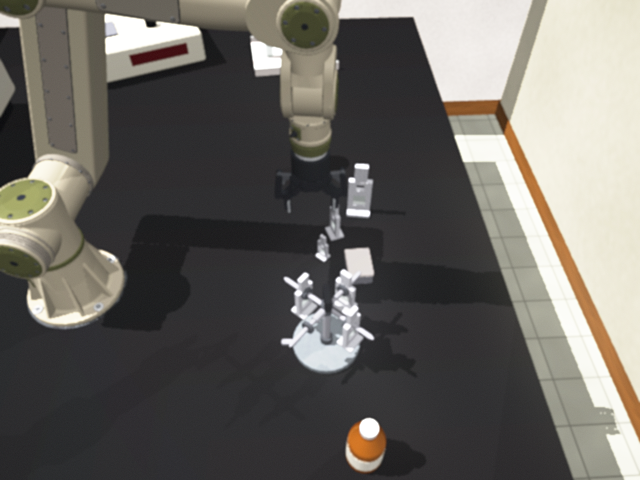

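The scene view shows three loose holders at (334,267), (349,289) and (359,325). In the side view they are at (323,248), (335,222) and (360,190). The rack is at (267,220) in the scene and (327,340) in the side view. I'll measure their heights to find the 118 mm one, along with the rack geometry.

```bash
python3 - <<'E'
from h import *
for n,boxes in (("scene",[(322,250,345,280),(336,268,362,308),(338,296,380,352),(215,155,305,245)]),("side",[(312,230,330,264),(325,202,347,240),(345,160,376,220),(275,262,378,372)])):
    f=np.load(n+".npz");im,P=f["im"],f["P"]
    for i,(a,b,c,d) in enumerate(boxes):
        m=np.zeros(im.shape[:2],bool);m[b:d,a:c]=1
        m&=(P[...,2]>.004)&(im.max(-1)>(0 if i==3 else 90))&(P[...,2]<.215)
        Q=P[m]; print(n,i,len(Q),"zmax",np.nanpercentile(Q[:,2],[50,99]).round(3),"min",np.nanpercentile(Q,2,0).round(3),"max",np.nanpercentile(Q,98,0).round(3))
        if i<3:
            for lo,hi in ((.003,.012),(.012,.2)):
                q=Q[(Q[:,2]>lo)&(Q[:,2]<hi)]
                if len(q)>8: print("   rect",lo,[np.round(x,3) for x in cv2.minAreaRect(q[:,:2].astype(np.float32)*1000)])
        else:
            q=Q[(Q[:,2]>.012)&(Q[:,2]<.02)]; print("  foot circle",cv2.minEnclosingCircle(q[:,:2].astype(np.float32)*1000),len(q))
            k=m&(im.max(-1)<60)&(P[...,2]>.16);print("  knob",np.nanmean(P[k],0).round(4),k.sum(),P[k].max(0).round(3),cv2.minAreaRect(P[k][:,:2].astype(np.float32)*1000))
    a,b,c,d=(205,145,395,360) if n=="scene" else (270,150,390,375)
    s=4 if n=="scene" else 0
    cr=cv2.resize(im[b:d,a:c],None,fx=2.75,fy=2.75,interpolation=cv2.INTER_CUBIC); save("crop_"+n,cr[:600]); print(cr.shape)
E
```

```text
scene 0 179 zmax [0.038 0.082] min [0.597 0.053 0.005] max [0.623 0.077 0.08 ]
   rect 0.003 [array([596.197,  67.009]), array([21.61 , 55.818]), np.float64(86.509)]
   rect 0.012 [array([618.353,  90.621]), array([77.245, 27.635]), np.float64(65.795)]
scene 1 493 zmax [0.056 0.163] min [0.6   0.073 0.005] max [0.715 0.215 0.161]
   rect 0.003 [array([635.75 , 114.006]), array([105.622,  46.877]), np.float64(72.377)]
   rect 0.012 [array([649.974, 151.895]), array([191.809,  41.045]), np.float64(52.672)]
scene 2 948 zmax [0.049 0.164] min [0.64  0.133 0.005] max [0.744 0.243 0.163]
   rect 0.003 [array([690.45 , 187.024]), array([147.568,  73.508]), np.float64(54.934)]
   rect 0.012 [array([682.636, 194.667]), array([130.92 ,  54.036]), np.float64(38.891)]
scene 3 3128 zmax [0.087 0.2  ] min [ 0.513 -0.335  0.005] max [ 0.672 -0.114  0.199]
  foot circle ((599.7424926757812, -185.4031219482422), 76.90015411376953) 1087
  knob [ 0.6034 -0.1818  0.1873] 148 [ 0.608 -0.161  0.202] ((602.726806640625, -185.3323516845703), (15.287120819091797, 48.986061096191406), 13.343993186950684)
(591
[... 412 characters left out ...]
p.float64(77.18)]
   rect 0.012 [array([632.811, 106.682]), array([104.652,  27.699]), np.float64(79.35)]
side 2 1023 zmax [0.073 0.164] min [0.68  0.193 0.005] max [0.737 0.222 0.164]
   rect 0.003 [array([717.133, 299.457]), array([219.219,  60.082]), np.float64(83.93)]
   rect 0.012 [array([708.542, 209.646]), array([39.946, 60.627]), np.float64(78.36)]
side 3 6166 zmax [0.085 0.201] min [ 0.515 -0.259  0.005] max [ 0.708 -0.001  0.2  ]
  foot circle ((616.146240234375, -119.85660552978516), 146.33657836914062) 1970
  knob [ 0.5963 -0.1954  0.1938] 110 [ 0.604 -0.167  0.204] ((596.30712890625, -189.90213012695312), (13.981441497802734, 45.73136520385742), 2.8718583583831787)
(619, 330, 3)
```

View pics/crop_scene.png

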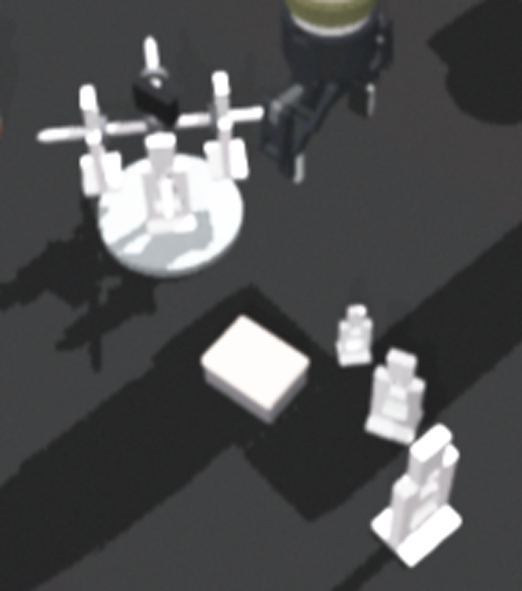

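View pics/crop_side.png

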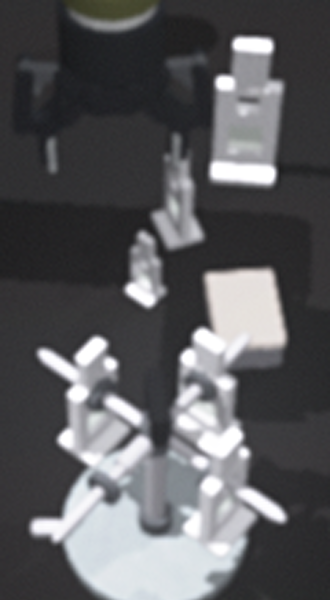

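Holder heights are about 80 mm at scene (334,267), about 118 mm expected at (349,289) and 164 mm at (359,325). The middle one fits, and its neighbours are the small and large look-alikes. The empty branch runs towards the lower left in the side view, to about (286,342). Next I'll locate the branch tip, the pointer and the middle holder more precisely.

```bash
python3 - <<'E'
from h import *
for n in ("scene","side","wrist"):
    f=np.load(n+".npz");im,P=f["im"],f["P"]
    C=np.array([.600,-.187]); r=np.hypot(P[...,0]-C[0],P[...,1]-C[1]); az=np.degrees(np.arctan2(P[...,1]-C[1],P[...,0]-C[0]))
    b=im.min(-1)
    m=(r>.082)&(r<.106)&(P[...,2]>.002)&(P[...,2]<.016)&(b>70)
    print(n,"pointer?",m.sum(),np.histogram(az[m],np.arange(-180,181,20))[0].tolist())
    if m.sum(): print(np.nanmedian(P[m],0).round(3),r[m].max())
    m=(r>.085)&(r<.122)&(abs(P[...,2]-.15)<.012)
    for s in range(-180,180,10):
        k=m&(az>=s)&(az<s+10)
        if k.sum()>2: print("  br",s,k.sum(),P[k].mean(0).round(4),az[k].mean().round(1),r[k].max().round(3))
    # holder
    d=np.hypot(P[...,0]-.632,P[...,1]-.127); h=(d<.038)&(P[...,2]>.003)&(P[...,2]<.125)&(b>60)
    for lo,hi in ((.003,.010),(.012,.08),(.085,.113),(.113,.124)):
        k=h&(P[...,2]>lo)&(P[...,2]<hi)
        if k.sum()>5:print("  h",lo,k.sum(),P[k].mean(0).round(4),cv2.minAreaRect(P[k][:,:2].astype(np.float32)*1000))
    if n!='scene':
        m=(r<.078)&(abs(P[...,2]-.016)<.002);print(cv2.minEnclosingCircle(P[m][:,:2].astype(np.float32)*1000) if m.any() else 0)
f=np.load("wrist.npz");save("wr",f["im"])
f=np.load("side.npz");save("foot",cv2.resize(f["im"][290:380,265:385],None,fx=6,fy=6,interpolation=2))
E
```

```text
scene pointer? 17 [2, 2, 2, 6, 0, 1, 0, 0, 0, 0, 0, 0, 0, 0, 0, 0, 0, 4]
[ 0.55  -0.262  0.003] 0.1042868383988761
  br -140 27 [ 0.5326 -0.259   0.1524] -133.1 0.115
  br -50 27 [ 0.6735 -0.2532  0.1523] -42.0 0.112
  br -40 11 [ 0.6752 -0.249   0.1516] -39.5 0.109
  br 40 28 [ 0.6685 -0.1109  0.1533] 48.0 0.117
  br 50 10 [ 0.6618 -0.1115  0.152 ] 50.8 0.11
  br 130 22 [ 0.5328 -0.123   0.153 ] 136.4 0.1
  h 0.003 85 [0.65   0.1436 0.0059] ((646.763916015625, 146.88980102539062), (26.124290466308594, 54.51618194580078), 46.80634689331055)
  h 0.012 247 [0.6441 0.1416 0.0466] ((643.9707641601562, 141.5185546875), (17.62912940979004, 44.389007568359375), 17.639894485473633)
  h 0.085 60 [0.6447 0.1424 0.0999] ((645.2969360351562, 142.8074493408203), (9.034435272216797, 24.560415267944336), 28.996780395507812)
  h 0.113 40 [0.6415 0.1411 0.117 ] ((641.8060302734375, 140.4866485595703), (12.693038940429688, 23.988706588745117), 17.719629287719727)
side pointer? 90 [14, 0, 0, 0, 0, 0, 0, 0, 0, 8, 4, 0, 4, 1, 3, 3, 2, 51]
[ 0.51  -0.181  0.008] 0.10570122522177795
  br -140 81 [ 0.5315 -
[... 981 characters left out ...]
 -0.1177  0.1522] 137.6 0.118
  br 140 35 [ 0.519  -0.1203  0.1535] 140.5 0.115
  h 0.003 832 [0.6287 0.1359 0.0058] ((638.2467041015625, 139.40969848632812), (36.27240753173828, 44.124237060546875), 17.538148880004883)
  h 0.012 1308 [0.6349 0.1379 0.0494] ((638.1901245117188, 139.47030639648438), (10.636807441711426, 44.58782196044922), 17.214244842529297)
  h 0.085 497 [0.6349 0.1364 0.0995] ((634.9133911132812, 136.65151977539062), (8.396878242492676, 24.947458267211914), 36.9822998046875)
  h 0.113 729 [0.6378 0.1389 0.1172] ((638.302001953125, 139.29551696777344), (10.576196670532227, 24.229516983032227), 16.091501235961914)
((596.8068237304688, -186.74143981933594), 74.85626220703125)
```

View pics/foot.png

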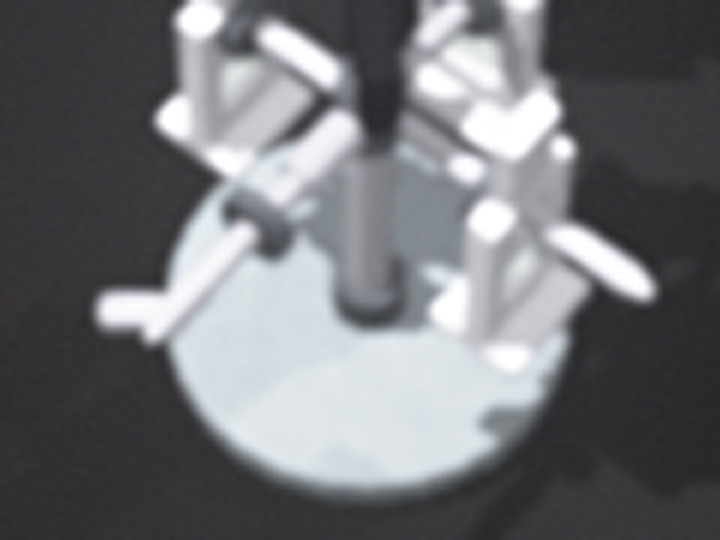

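View pics/wr.png

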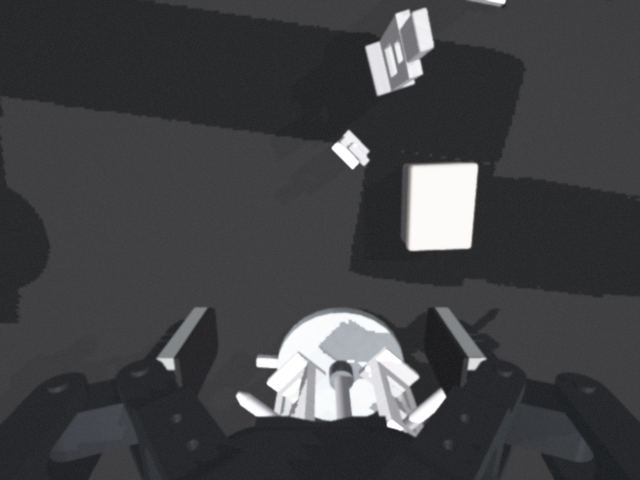

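The pointer is at about (0.509,-0.180), which puts the front at azimuth ≈175.5° from the axis at (0.597,-0.187). The empty branch is at ≈-132°, so the tree needs about -52.5°. The holder is at (0.638,0.139) with its x axis at ≈17° and its top at 117 mm, which confirms the middle one. In the wrist view it is at (400,50), between the small one (350,150) and the large one (490,0). Next I'll move to the knob.

```bash
python3 - <<'E'
from h import *
from scipy.spatial.transform import Rotation as R
s=get_state();print({k:np.round(v,4) for k,v in s.items()});q=s["orientation"];print(R.from_quat([*q[1:],q[0]]).as_matrix().round(3))
print(grasp_offset)
E
```

```text
{'clock': np.float64(0.15), 'joint_pos': array([-0.1396,  0.3139,  0.0452,  1.3036,  0.    ,  1.4312]), 'qvel': array([-0.0014, -0.0024,  0.0042, -0.0004, -0.0006, -0.0017]), 'tau': array([ 1.80000e-03, -4.81067e+01,  2.98816e+01,  1.39000e-02,
       -1.00000e-04, -1.00000e-04]), 'tcp_pos': array([0.5746, 0.    , 0.1958]), 'orientation': array([-6.000e-04,  7.071e-01,  7.071e-01, -4.000e-04]), 'wrist_force': array([-0.434 ,  0.338 ,  0.3591]), 'ft_torque': array([ 0.0543, -0.0264,  0.0043]), 'grip_force': np.float64(0.0), 'finger_gap': np.float64(0.0855)}
[[ 0.     1.    -0.001]
 [ 1.    -0.     0.   ]
 [ 0.    -0.001 -1.   ]]
0.0187
```

Call:
{"method": "step_arm", "body": {"deltas": [[0,0,25,0,0,0,0],[4,-40,25,0,0,0,0],[6,-49,0,0,0,0,0],[6,-49,0,0,0,3,0],[6,-49,0,0,0,0,0]], "newtons": 40}}

```text
clock: 0.65
tcp_pos: [0.5971, -0.1885, 0.2466]
orientation: [0.0, 0.688, 0.726, 0.0]
wrist_force: [0.6, 1.0, 0.2]
finger_gap: 0.043
grip_force: 0.0
```

Call:
{"method": "step_arm", "body": {"deltas": [[0,0,-30,0,0,0,0],[0,1,-30,0,0,0,0],[0,0,-15,0,0,0,0],[0,0,0,0,0,0,-1],[0,0,0,0,0,0,-1]], "newtons": 60}}

```text
clock: 1.15
tcp_pos: [0.5969, -0.1859, 0.1716]
orientation: [-0.0, 0.688, 0.725, -0.0]
wrist_force: [-0.1, 0.1, 0.1]
finger_gap: 0.0144
grip_force: 0.0
```

Call:
{"method": "step_arm", "body": {"deltas": [[0,0,0,0,0,0,-1],[0,0,0,0,0,0,-1]]}}

```text
clock: 1.35
tcp_pos: [0.5979, -0.1862, 0.173]
orientation: [0.001, 0.688, 0.725, 0.0]
wrist_force: [0.3, -0.2, -0.2]
finger_gap: -0.0001
grip_force: 0.0
```

The gap reads zero, so the grip missed. I'll look.

```bash
python3 - <<'E'
from h import *
print({k:np.round(v,4) for k,v in get_state().items()})
im,P,K,T=cam("side");im2,P2,_,_=cam("scene")
np.savez("side2.npz",im=im,P=P)
a=cv2.resize(im[230:380,260:400],(400,429),interpolation=2);b=cv2.resize(im2[110:250,200:330],(398,429),interpolation=2)
save("miss",np.hstack([a,b]))
E
```

```text
{'clock': np.float64(1.35), 'joint_pos': array([-0.43  ,  0.4185,  0.1418,  1.2914, -0.    ,  1.0881]), 'qvel': array([ 0.0002,  0.0006, -0.0052, -0.0044, -0.0001, -0.0013]), 'tau': array([-5.41000e-02, -5.34775e+01,  2.96893e+01, -7.70000e-03,
       -2.20000e-03, -1.00000e-04]), 'tcp_pos': array([ 0.5979, -0.1862,  0.173 ]), 'orientation': array([1.200e-03, 6.883e-01, 7.255e-01, 4.000e-04]), 'wrist_force': array([ 0.3129, -0.1869, -0.2468]), 'ft_torque': array([ 0.0002, -0.07  ,  0.0494]), 'grip_force': np.float64(0.0), 'finger_gap': np.float64(-0.0001)}
```

View pics/miss.png

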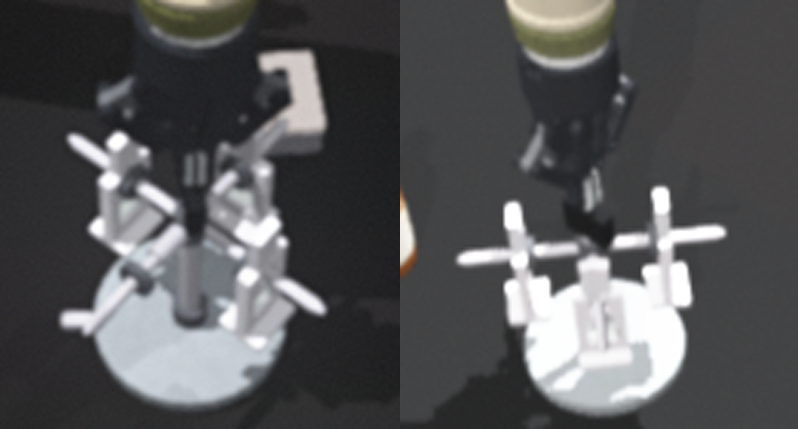

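The pictures show the closed fingers above or behind the knob, not around it. I'll measure the actual fingertip position from depth and compare it with the reported TCP.

```bash
python3 - <<'E'
from h import *
f=np.load("side2.npz");im,P=f["im"],f["P"]
for v in range(266,314,3): print(v,[ (int(im[v,u].max()),*np.round(P[v,u]*1000).astype(int)) for u in (324,327,330)])
im,P,K,T=cam("scene")
print()
for v in range(160,196,3): print(v,[ (int(im[v,u].max()),*np.round(P[v,u]*1000).astype(int)) for u in (258,261,264)])
E
```

```text
266 [(38, np.int64(590), np.int64(-205), np.int64(312)), (37, np.int64(596), np.int64(-198), np.int64(303)), (39, np.int64(601), np.int64(-197), np.int64(301))]
269 [(39, np.int64(590), np.int64(-205), np.int64(303)), (40, np.int64(596), np.int64(-198), np.int64(293)), (39, np.int64(601), np.int64(-197), np.int64(293))]
272 [(41, np.int64(590), np.int64(-206), np.int64(296)), (37, np.int64(596), np.int64(-197), np.int64(284)), (38, np.int64(601), np.int64(-198), np.int64(284))]
275 [(38, np.int64(590), np.int64(-206), np.int64(287)), (44, np.int64(598), np.int64(-177), np.int64(247)), (35, np.int64(601), np.int64(-201), np.int64(279))]
278 [(41, np.int64(590), np.int64(-202), np.int64(272)), (37, np.int64(597), np.int64(-184), np.int64(247)), (37, np.int64(602), np.int64(-199), np.int64(267))]
281 [(40, np.int64(590), np.int64(-200), np.int64(261)), (38, np.int64(597), np.int64(-188), np.int64(243)), (41, np.int64(602), np.int64(-198), np.int64(256))]
284 [(57, np.int64(591), np.int64(-200), np.int64(251)), (78, np.int64(596), np.int64(-196), np.int64(244)), (108, np.int64(602), np.i
[... 2726 characters left out ...]
(55, np.int64(601), np.int64(-172), np.int64(198))]
184 [(33, np.int64(605), np.int64(-193), np.int64(176)), (31, np.int64(604), np.int64(-182), np.int64(183)), (31, np.int64(604), np.int64(-170), np.int64(191))]
187 [(100, np.int64(606), np.int64(-193), np.int64(164)), (79, np.int64(607), np.int64(-180), np.int64(175)), (30, np.int64(606), np.int64(-170), np.int64(181))]
190 [(135, np.int64(611), np.int64(-189), np.int64(160)), (115, np.int64(608), np.int64(-181), np.int64(163)), (71, np.int64(602), np.int64(-176), np.int64(162))]
193 [(99, np.int64(610), np.int64(-192), np.int64(145)), (151, np.int64(611), np.int64(-179), np.int64(155)), (155, np.int64(605), np.int64(-174), np.int64(154))]
```

```bash
python3 - <<'E'
from h import *
f=np.load("side.npz");im,P=f["im"],f["P"]
for u0,u1 in ((276,300),(328,345)):
    m=np.zeros((480,640),bool);m[165:216,u0:u1]=1;m&=(P[...,2]>.18)&(P[...,2]<.32)
    Q=P[m];print(np.percentile(Q[:,2],[1,3,10]),Q[Q[:,2]<np.percentile(Q[:,2],20)].mean(0).round(3),np.percentile(Q,[1,99],axis=0).round(3))
f=np.load("wrist.npz");P=f["P"];im=f["im"]
m=(P[...,2]>.15)&(P[...,2]<.3);print(np.percentile(P[m],[.5,99.5],axis=0).round(3))
im,P,K,T=cam("wrist");print(T.round(3).tolist());s=get_state();print(s["tcp_pos"])
print((T[:3,3]-s["tcp_pos"]).round(3)); np.savez("wrist3.npz",im=im,P=P)
m=(abs(P[...,0]-.598)<.02)&(abs(P[...,1]+.186)<.05)&(P[...,2]>.15)
print(np.histogram(P[m][:,2],np.arange(.15,.26,.01)))
save("w3",im)
E
```

```text
[0.25145329 0.25493791 0.26356699] [ 0.525 -0.01   0.264] [[ 0.505 -0.019  0.251]
 [ 0.551  0.012  0.319]]
[0.24915458 0.25360708 0.26108998] [ 0.622 -0.01   0.26 ] [[ 0.609 -0.018  0.249]
 [ 0.642  0.011  0.318]]
[[ 0.502 -0.134  0.151]
 [ 0.659  0.013  0.3  ]]
[[0.999, 0.05, 0.016, 0.593], [0.053, -0.956, -0.29, -0.113], [0.001, 0.291, -0.957, 0.35], [0.0, 0.0, 0.0, 1.0]]
[ 0.59736603 -0.18605819  0.17217985]
[-0.004  0.073  0.177]
(array([1603,  425,  142,  168,  954,  255,  512,  813,  903, 1220, 2827]), array([0.15, 0.16, 0.17, 0.18, 0.19, 0.2 , 0.21, 0.22, 0.23, 0.24, 0.25,
       0.26]))
```

View pics/w3.png

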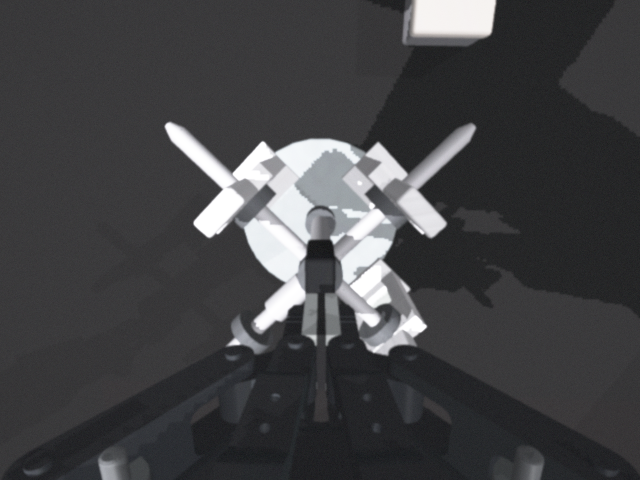

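At the start the fingertips were at z≈0.25, where the reported TCP implies 0.21. Now they are at z≈0.207 with the TCP reported at 0.172. The reported z is therefore about 35 mm too low, while x and y agree: in the wrist view the finger seam at x=321 lines up with the knob at 320. I'll open and go 38 mm lower.

Call:
{"method": "step_arm", "body": {"deltas": [[0,0,0,0,0,0,0],[0,0,0,0,0,0,0],[0,0,-15,0,0,0,0],[0,0,-15,0,0,0,0],[0,0,-7,0,0,0,0]], "newtons": 60}}

```text
clock: 2.05
tcp_pos: [0.5963, -0.1857, 0.1331]
orientation: [-0.001, 0.688, 0.725, -0.0]
wrist_force: [-0.9, -0.5, -0.5]
finger_gap: 0.0425
grip_force: 0.0
```

Call:
{"method": "step_arm", "body": {"deltas": [[0,0,0,0,0,0,-1],[0,0,0,0,0,0,-1],[0,0,0,0,0,0,-1],[0,0,0,0,0,0,-1],[0,0,0,0,0,0,-1]]}}

```text
clock: 2.55
tcp_pos: [0.597, -0.1861, 0.1351]
orientation: [0.0, 0.688, 0.725, 0.0]
wrist_force: [-2.2, -0.3, 0.7]
finger_gap: 0.0131
grip_force: 61.7
```

The knob is gripped, so I'll turn it -52.5°.

Call:
{"method": "step_arm", "body": {"deltas": [[0,0,0,0,0,-5,-1],[0,0,0,0,0,-6,-1],[0,0,0,0,0,-6,-1],[0,0,0,0,0,-6,-1],[0,0,0,0,0,-6,-1]]}}

```text
clock: 3.05
tcp_pos: [0.5973, -0.1862, 0.1351]
orientation: [0.0, 0.849, 0.528, 0.0]
wrist_force: [-1.5, -0.2, 0.5]
finger_gap: 0.0133
grip_force: 61.7
```

Call:
{"method": "step_arm", "body": {"deltas": [[0,0,0,0,0,-6,-1],[0,0,0,0,0,-6,-1],[0,0,0,0,0,-6,-1],[0,0,0,0,0,-5.5,-1],[0,0,0,0,0,0,-1]]}}

```text
clock: 3.55
tcp_pos: [0.5975, -0.1864, 0.1351]
orientation: [0.001, 0.938, 0.346, 0.0]
wrist_force: [-0.1, 0.3, -0.1]
finger_gap: 0.013
grip_force: 61.7
```

```bash
cat > br.py <<'E'
from h import *
def tips(n):
    im,P,K,T=cam(n);C=np.array([.597,-.187]); r=np.hypot(P[...,0]-C[0],P[...,1]-C[1]); az=np.degrees(np.arctan2(P[...,1]-C[1],P[...,0]-C[0]))%360
    m=(r>.08)&(r<.125)&(abs(P[...,2]-.15)<.012)
    for s in range(0,360,15):
        k=m&(az>=s)&(az<s+15)
        if k.sum()>4: print(n,"br",s,k.sum(),P[k].mean(0).round(4),az[k].mean().round(1),r[k].max().round(3),"ztop",np.percentile(P[k][:,2],95).round(4))
    p=(r>.08)&(r<.106)&(P[...,2]>.004)&(P[...,2]<.013)&(az>160)&(az<190)&(im.min(-1)>90)
    if p.sum()>3: print(n,"ptr",P[p].mean(0).round(4),az[p].mean())
    return im,P
if __name__=="__main__":
    tips("side");tips("scene");tips("wrist")
    print(get_state()["wrist_force"])
E
python3 br.py
```

```text
side br 165 80 [ 0.5008 -0.1815  0.1539] 176.7 0.115 ztop 0.157
side br 255 86 [ 0.588  -0.2846  0.1542] 264.7 0.116 ztop 0.1571
side br 345 76 [ 0.6918 -0.1973  0.154 ] 353.8 0.113 ztop 0.1569
side ptr [ 0.5074 -0.1831  0.0095] 177.52269344301362
scene br 75 49 [ 0.608  -0.0903  0.1525] 83.5 0.116 ztop 0.1562
scene br 165 34 [ 0.5033 -0.1764  0.1526] 173.5 0.111 ztop 0.1562
scene br 255 22 [ 0.5929 -0.2853  0.1514] 267.7 0.115 ztop 0.1541
scene br 345 52 [ 0.6954 -0.1926  0.1522] 356.8 0.117 ztop 0.1566
scene ptr [ 0.5082 -0.1795  0.0084] 175.07112590154554
wrist br 75 1732 [ 0.6058 -0.0912  0.1533] 84.8 0.115 ztop 0.1552
wrist br 165 225 [ 0.4977 -0.1757  0.1526] 173.5 0.114 ztop 0.1544
wrist br 255 162 [ 0.5927 -0.2873  0.1522] 267.6 0.113 ztop 0.1539
wrist br 345 1743 [ 0.6931 -0.1941  0.1533] 355.8 0.115 ztop 0.1552
wrist ptr [ 0.5077 -0.1816  0.0093] 176.561184321941
[ 0.00615952 -0.89239105  2.1890471 ]
```

The branch is at ≈175° and the pointer at ≈176°. I'll release and move to the holder, turning the tool +156.5° on the way to stay in the middle of joint 6's range.

Call:
{"method": "step_arm", "body": {"deltas": [[0,0,0,0,0,0,0],[0,0,0,0,0,0,0],[0,0,30,0,0,0,0],[0,0,45,0,0,0,0],[0,0,10,0,0,0,0]]}}

```text
clock: 4.2
tcp_pos: [0.5991, -0.1867, 0.2248]
orientation: [0.003, 0.938, 0.347, 0.003]
wrist_force: [0.9, -0.7, 0.2]
finger_gap: 0.043
grip_force: 0.0
```

Call:
{"method": "step_arm", "body": {"deltas": [[2,16,0,0,0,8,0],[2,16,0,0,0,8,0],[2,16,0,0,0,8,0],[2,16,0,0,0,8,0],[2,16,0,0,0,8,0]]}}

```text
clock: 4.7
tcp_pos: [0.6071, -0.1053, 0.2193]
orientation: [-0.0, 0.761, 0.649, 0.0]
wrist_force: [0.5, -0.5, 0.5]
finger_gap: 0.0427
grip_force: 0.0
```

Call:
{"method": "step_arm", "body": {"deltas": [[2,16,0,0,0,8,0],[2,16,0,0,0,8,0],[2,16,0,0,0,8,0],[2,16,0,0,0,8,0],[2,16,0,0,0,8,0]]}}

```text
clock: 5.2
tcp_pos: [0.6171, -0.0252, 0.2193]
orientation: [0.0, 0.493, 0.87, 0.0]
wrist_force: [1.2, -0.6, -0.4]
finger_gap: 0.0426
grip_force: 0.0
```

Call:
{"method": "step_arm", "body": {"deltas": [[2,16,0,0,0,8,0],[2,16,0,0,0,8,0],[2,16,0,0,0,8,0],[2,16,0,0,0,8,0],[2,16,0,0,0,8,0]]}}

```text
clock: 5.7
tcp_pos: [0.6271, 0.0548, 0.2193]
orientation: [-0.0, 0.166, 0.986, 0.0]
wrist_force: [0.1, -0.0, 0.2]
finger_gap: 0.0427
grip_force: 0.0
```

Call:
{"method": "step_arm", "body": {"deltas": [[2,0,0,0,0,8,0],[2,0,0,0,0,8,0],[2,0,0,0,0,8,0],[2,0,0,0,0,8,0],[0,0,0,0,0,4.5,0]]}}

```text
clock: 6.2
tcp_pos: [0.6353, 0.0542, 0.2191]
orientation: [-0.0, -0.15, 0.989, 0.0]
wrist_force: [-0.3, 0.6, -0.3]
finger_gap: 0.043
grip_force: 0.0
```

```bash
python3 - <<'E'
from h import *
for n in ("wrist","side","scene"):
    im,P,K,T=cam(n);b=im.min(-1)
    d=np.hypot(P[...,0]-.638,P[...,1]-.139); h=(d<.03)&(b>50)&(P[...,2]<.125)
    for lo,hi in ((.003,.010),(.012,.08),(.09,.113),(.113,.124)):
        k=h&(P[...,2]>lo)&(P[...,2]<hi)
        if k.sum()>15:print(n,"h",lo,k.sum(),P[k].mean(0).round(4),cv2.minAreaRect(P[k][:,:2].astype(np.float32)*1000))
    if n=="wrist": save("w4",im)
s=get_state();print(s["tcp_pos"],s["orientation"],s["joint_pos"])
from br import tips
tips("side");tips("scene")
E
```

```text
wrist h 0.003 547 [0.6298 0.1342 0.0057] ((637.9517822265625, 138.46298217773438), (35.51858139038086, 44.16886901855469), 17.313596725463867)
wrist h 0.012 909 [0.6356 0.1353 0.0476] ((638.0344848632812, 138.45582580566406), (10.774471282958984, 44.40992736816406), 18.242698669433594)
wrist h 0.09 271 [0.6355 0.1349 0.102 ] ((635.0360107421875, 135.85638427734375), (8.842208862304688, 24.738832473754883), 38.68507766723633)
wrist h 0.113 353 [0.6377 0.1379 0.117 ] ((637.9392700195312, 138.40846252441406), (9.653498649597168, 24.114843368530273), 17.180145263671875)
side h 0.003 103 [0.6351 0.1323 0.0064] ((636.9956665039062, 137.8041229248047), (47.13132095336914, 45.717350006103516), 13.037224769592285)
side h 0.012 178 [0.6375 0.1315 0.0461] ((633.3365478515625, 135.73785400390625), (16.725963592529297, 49.82535171508789), 31.839141845703125)
side h 0.09 40 [0.6373 0.1322 0.1019] ((635.412109375, 135.2274932861328), (9.046296119689941, 23.38764762878418), 36.290016174316406)
side h 0.113 34 [0.6381 0.1364 0.1183] ((638.6615600585938, 137.54147338867188), (11.649486541748047, 27.18
[... 725 characters left out ...]
16e-01  2.81469479e-01  1.41600059e+00
  1.84526049e-04 -3.36398212e-01]
side br 75 17 [ 0.6048 -0.0818  0.154 ] 85.8 0.113 ztop 0.1562
side br 165 83 [ 0.5001 -0.1814  0.1537] 176.7 0.115 ztop 0.1575
side br 255 84 [ 0.5882 -0.2843  0.1542] 264.8 0.117 ztop 0.1567
side br 345 78 [ 0.6921 -0.1968  0.1535] 354.1 0.112 ztop 0.1568
side ptr [ 0.5066 -0.1835  0.0094] 177.78535569892276
scene br 75 46 [ 0.6077 -0.0899  0.1522] 83.7 0.115 ztop 0.1554
scene br 165 36 [ 0.5029 -0.177   0.1521] 173.9 0.109 ztop 0.1551
scene br 255 32 [ 0.5922 -0.2834  0.1527] 267.1 0.112 ztop 0.1561
scene br 345 52 [ 0.6957 -0.1921  0.1529] 357.1 0.116 ztop 0.1565
scene ptr [ 0.5088 -0.1792  0.0086] 174.9173570606172
```

View pics/w4.png

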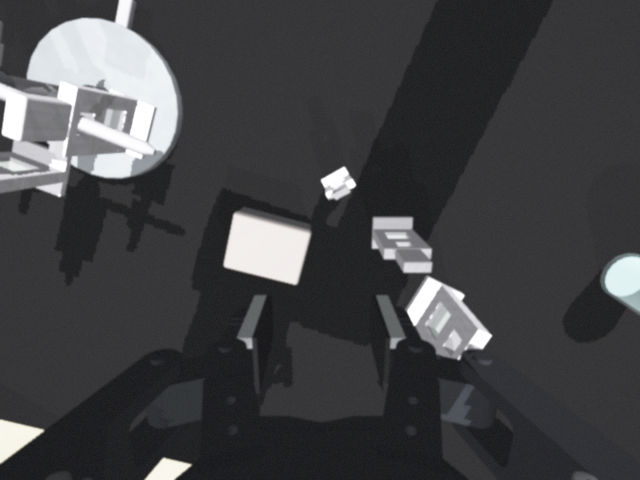

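The wrist view shows the small holder at (338,183), the medium one at (402,245) and the tall one at (448,320). The medium one is confirmed at (0.638,0.1385) with yaw 17°, and the tool matches at 106.9°. I'll go over it and down.

Call:
{"method": "step_arm", "body": {"deltas": [[1,28,0,0,0,0,0],[1,28,0,0,0,0,0],[1,28,0,0,0,0,0],[0,0,-30,0,0,0,0],[0,0,-40,0,0,0,0]]}}

```text
clock: 6.95
tcp_pos: [0.6401, 0.1395, 0.1514]
orientation: [0.003, -0.148, 0.989, -0.0]
wrist_force: [0.8, -0.0, -0.9]
finger_gap: 0.0426
grip_force: 0.0
```

Call:
{"method": "step_arm", "body": {"deltas": [[0,0,-25,0,0,0,0],[0,0,-25,0,0,0,0],[0,0,-20,0,0,0,0],[0,0,-15,0,0,0,0],[0,0,0,0,0,0,0]]}}

```text
clock: 7.45
tcp_pos: [0.6359, 0.1378, 0.0618]
orientation: [-0.002, -0.147, 0.989, 0.0]
wrist_force: [-0.5, -0.9, -0.8]
finger_gap: 0.0426
grip_force: 0.0
```

```bash
python3 - <<'E'
from h import *
im,P,K,T=cam("side");im2,_,_,_=cam("scene")
save("grasp",np.hstack([cv2.resize(im[150:270,280:400],(400,400),interpolation=2),cv2.resize(im2[210:350,290:430],(400,400),interpolation=2)]))
print(get_state()["tcp_pos"],get_state()["wrist_force"])
E
```

```text
[0.63794495 0.13798532 0.0646549 ] [0.39628432 0.87959464 0.54388962]
```

View pics/grasp.png

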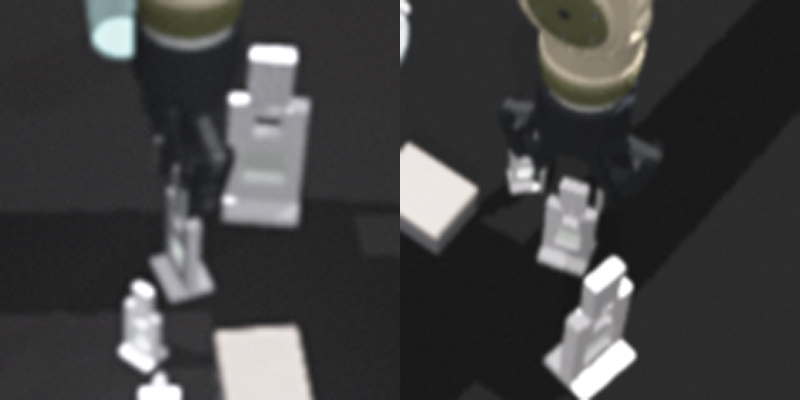

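The fingers straddle the middle holder's tab, at left crop (185,210) and right crop (573,200). I'll lower 12 mm, grip and lift.

Call:
{"method": "step_arm", "body": {"deltas": [[0,0,-12,0,0,0,0],[0,0,0,0,0,0,-1],[0,0,0,0,0,0,-1],[0,0,0,0,0,0,-1],[0,0,0,0,0,0,-1]], "newtons": 60}}

```text
clock: 8.05
tcp_pos: [0.6381, 0.138, 0.0527]
orientation: [0.0, -0.148, 0.989, 0.0]
wrist_force: [0.0, -0.1, -1.4]
finger_gap: 0.0227
grip_force: 59.2
```

Call:
{"method": "step_arm", "body": {"deltas": [[0,0,0,0,0,0,-1],[0,0,0,0,0,0,-1],[0,0,20,0,0,0,-1],[0,0,30,0,0,0,-1],[0,0,0,0,0,0,-1]]}}

```text
clock: 8.55
tcp_pos: [0.641, 0.1383, 0.1071]
orientation: [0.004, -0.148, 0.989, -0.0]
wrist_force: [1.4, -0.5, -0.1]
finger_gap: 0.0231
grip_force: 59.4
```

The holder is gripped with a gap of 23 mm. The eye height is z_rep+13 mm, so z_rep≈0.136 puts it on the branch axis. I'll carry it to a point in front of the tip.

Call:
{"method": "step_arm", "body": {"deltas": [[0,0,25,0,0,0,-1],[0,0,25,0,0,0,-1],[-20,-30,0,0,0,-2,-1],[-20,-30,0,0,0,-2.5,-1],[-20,-30,0,0,0,-2.5,-1]]}}

```text
clock: 9.05
tcp_pos: [0.5773, 0.0473, 0.1519]
orientation: [-0.0, -0.087, 0.996, -0.0]
wrist_force: [-0.0, -0.6, -1.5]
finger_gap: 0.0224
grip_force: 59.3
```

Call:
{"method": "step_arm", "body": {"deltas": [[-20,-30,0,0,0,-2.5,-1],[-20,-30,0,0,0,-2.5,-1],[-20,-30,0,0,0,-2.5,-1],[-20,-30,0,0,0,-2.5,-1],[-20,-30,0,0,0,-2.5,-1]]}}

```text
clock: 9.55
tcp_pos: [0.4769, -0.1029, 0.152]
orientation: [-0.0, 0.023, 1.0, 0.0]
wrist_force: [0.5, -1.0, -1.6]
finger_gap: 0.0227
grip_force: 59.3
```

Call:
{"method": "step_arm", "body": {"deltas": [[-16,-30,0,0,0,-2.5,-1],[-10,-30,0,0,0,0,-1],[0,-15,0,0,0,0,-1],[0,0,0,0,0,0,-1],[0,0,0,0,0,0,-1]]}}

```text
clock: 10.05
tcp_pos: [0.4522, -0.1767, 0.1522]
orientation: [-0.0, 0.044, 0.999, 0.0]
wrist_force: [0.1, -0.4, -1.1]
finger_gap: 0.0227
grip_force: 59.3
```

```bash
cat > m.py <<'E'
from h import *
from br import tips
import sys
s=get_state();t=s["tcp_pos"];q=s["orientation"];print("tcp",t.round(4),"close az",np.degrees(2*np.arctan2(q[2],q[1]))-90,"F",s["wrist_force"].round(2))
C=t[:2]
for n in ("side","scene"):
    im,P=tips(n);b=im.min(-1);d=np.hypot(P[...,0]-C[0],P[...,1]-C[1]);z0=t[2]-.0527
    k=(d<.03)&(b>50)&(P[...,2]>z0-.005)&(P[...,2]<z0+.06)
    Q=P[k]; print(n,len(Q),"minz",np.percentile(Q[:,2],[1,5]).round(4),"expect",z0.round(4))
    for lo,hi in ((-.003,.009),(.012,.06)):
        w=Q[(Q[:,2]>z0+lo)&(Q[:,2]<z0+hi)]
        if len(w)>9: print("  ",lo,w.mean(0).round(4),cv2.minAreaRect(w[:,:2].astype(np.float32)*1000))
E
python3 m.py
```

```text
tcp [ 0.4522 -0.1767  0.1522] close az 84.97576391625992 F [ 0.1  -0.43 -1.09]
side br 75 17 [ 0.6048 -0.0823  0.1546] 85.8 0.113 ztop 0.1576
side br 165 82 [ 0.5001 -0.1816  0.1539] 176.8 0.115 ztop 0.1573
side br 255 86 [ 0.5881 -0.2842  0.1542] 264.8 0.117 ztop 0.1574
side br 345 75 [ 0.6926 -0.1969  0.1535] 354.0 0.113 ztop 0.1566
side ptr [ 0.5068 -0.1834  0.0097] 177.74786920674597
side 340 minz [0.1011 0.1031] expect 0.0995
   -0.003 [ 0.4563 -0.1821  0.1057] ((453.82354736328125, -177.23155212402344), (47.171775817871094, 36.50165939331055), 86.08837890625)
   0.012 [ 0.4552 -0.1868  0.1332] ((454.54571533203125, -180.09664916992188), (26.911508560180664, 40.983863830566406), 19.01943588256836)
scene br 75 46 [ 0.6082 -0.0896  0.1527] 83.4 0.115 ztop 0.157
scene br 165 34 [ 0.5023 -0.1766  0.1523] 173.6 0.111 ztop 0.1577
scene br 255 33 [ 0.5926 -0.2828  0.1532] 267.4 0.111 ztop 0.1563
scene br 345 52 [ 0.6956 -0.1924  0.1525] 356.9 0.117 ztop 0.1571
scene ptr [ 0.5086 -0.1791  0.0092] 174.77289433933737
scene 271 minz [0.0991 0.1019] expect 0.0995
   -0.003 [ 0.4639 -0.1727  0.1046] ((455.60198974609375, -175.0274658203125), (46.10249328613281, 37.02677917480469), 86.22823333740234)
   0.012 [ 0.4593 -0.1725  0.1361] ((456.9029541015625, -174.30020141601562), (48.291603088378906, 13.680683135986328), 87.37281799316406)
```

The branch line at x=0.452 is y≈-0.1745, so I'll shift +2 mm, lower 16 mm and slide on slowly along azimuth -5°.

Call:
{"method": "step_arm", "body": {"deltas": [[0,2,-8,0,0,0,-1],[0,0,-8,0,0,0,-1],[0,0,0,0,0,0,-1],[8,-0.7,0,0,0,0,-1],[8,-0.7,0,0,0,0,-1]]}}

```text
clock: 10.65
tcp_pos: [0.4689, -0.1765, 0.1367]
orientation: [0.0, 0.044, 0.999, -0.0]
wrist_force: [-0.2, 0.5, -1.5]
finger_gap: 0.0229
grip_force: 59.4
```

Call:
{"method": "step_arm", "body": {"deltas": [[5,-0.4,0,0,0,0,-1],[5,-0.4,0,0,0,0,-1],[5,-0.4,0,0,0,0,-1],[0,0,0,0,0,0,-1]]}}

```text
clock: 11.05
tcp_pos: [0.4838, -0.1778, 0.1365]
orientation: [0.0, 0.043, 0.999, 0.0]
wrist_force: [-1.4, 0.6, -0.8]
finger_gap: 0.023
grip_force: 59.3
```

```bash
python3 m.py; python3 - <<'E'
from h import *
s=get_state();print(s["ft_torque"],s["joint_pos"])
im,P,K,T=cam("side")
C=np.array([.5975,-.187]);a=np.radians(175);u=np.array([np.cos(a),np.sin(a)]);D=P[...,:2]-C
al=D@u;la=D@np.array([-u[1],u[0]])
k=(abs(la)<.018)&(al>.035)&(al<.1)&(P[...,2]>.135)&(P[...,2]<.167)&(im.max(-1)<110)
print(k.sum(),np.percentile(al[k],[2,10,50,90,98]).round(4),P[k][:,2].max())
E
```

```text
tcp [ 0.4838 -0.1778  0.1365] close az 85.01441053083369 F [-1.42  0.61 -0.84]
side br 75 17 [ 0.6048 -0.0822  0.1545] 85.8 0.115 ztop 0.1576
side br 165 68 [ 0.5034 -0.181   0.1533] 176.4 0.109 ztop 0.1574
side br 180 44 [ 0.4851 -0.199   0.1502] 186.0 0.119 ztop 0.1607
side br 255 83 [ 0.5881 -0.2848  0.1541] 264.8 0.116 ztop 0.1577
side br 345 78 [ 0.692  -0.1973  0.1541] 353.8 0.113 ztop 0.1575
side ptr [ 0.5069 -0.1832  0.0095] 177.5702000256603
side 317 minz [0.085  0.0875] expect 0.0838
   -0.003 [ 0.4866 -0.1821  0.0901] ((484.9136657714844, -179.07809448242188), (46.34638214111328, 36.473907470703125), 84.56063079833984)
   0.012 [ 0.4861 -0.1907  0.1181] ((485.61663818359375, -180.15554809570312), (45.22572708129883, 10.29408073425293), 83.89759063720703)
scene br 75 47 [ 0.6081 -0.0899  0.1528] 83.4 0.116 ztop 0.1574
scene br 150 22 [ 0.4909 -0.1551  0.1498] 163.3 0.117 ztop 0.1606
scene br 165 65 [ 0.4976 -0.1739  0.1518] 172.6 0.117 ztop 0.1601
scene br 180 20 [ 0.4896 -0.1947  0.1508] 184.1 0.112 ztop 0.1613
scene br 255 32 [ 0.5921 -0.2831  0.1524] 267.1 0.112 ztop 0.1557
scene br 345 51 [ 0.6962 -0.192   0.1531] 357.1 0.116 ztop 0.1566
scene ptr [ 0.5086 -0.179   0.0089] 174.73353025750677
scene 239 minz [0.0832 0.0861] expect 0.0838
   -0.003 [ 0.495  -0.1733  0.0888] ((487.461181640625, -176.22593688964844), (37.85038757324219, 48.0029296875), 0.1914852410554886)
   0.012 [ 0.4908 -0.1712  0.1174] ((490.70220947265625, -175.64393615722656), (12.130073547363281, 46.858211517333984), 3.9270894527435303)
[-0.04777668  0.00945267  0.04756486] [-5.08434501e-01  2.24065043e-01 -2.22771403e-01  1.12439583e+00
  1.62091393e-05 -4.21241843e-01]
79 [0.0387 0.0497 0.0601 0.0828 0.0955] 0.16654533525009463
```

The tip is in the eye with no side force. The collar is visible at about 60 mm from the axis, so I expect contact near x≈0.53.

Call:
{"method": "step_arm", "body": {"deltas": [[5,-0.4,0,0,0,0,-1],[5,-0.4,0,0,0,0,-1],[5,-0.5,0,0,0,0,-1],[3,-0.3,0,0,0,0,-1],[0,0,0,0,0,0,-1]]}}

```text
clock: 11.7
tcp_pos: [0.5016, -0.1793, 0.1364]
orientation: [0.0, 0.043, 0.999, 0.0]
wrist_force: [0.0, -0.6, -1.4]
finger_gap: 0.0228
grip_force: 59.4
```

Call:
{"method": "step_arm", "body": {"deltas": [[2,-0.2,0,0,0,0,-1],[2,-0.2,0,0,0,0,-1],[2,-0.2,0,0,0,0,-1],[0,0,0,0,0,0,-1]]}}

```text
clock: 12.1
tcp_pos: [0.5073, -0.1799, 0.1366]
orientation: [0.0, 0.044, 0.999, -0.0]
wrist_force: [0.6, 0.3, -1.4]
finger_gap: 0.0227
grip_force: 59.4
```

Call:
{"method": "step_arm", "body": {"deltas": [[2,-0.2,0,0,0,0,-1],[2,-0.2,0,0,0,0,-1],[2,-0.2,0,0,0,0,-1],[0,0,0,0,0,0,-1]]}}

```text
clock: 12.5
tcp_pos: [0.5134, -0.1805, 0.1365]
orientation: [0.0, 0.044, 0.999, -0.0]
wrist_force: [-1.0, -0.2, -1.0]
finger_gap: 0.0229
grip_force: 59.4
```

Call:
{"method": "step_arm", "body": {"deltas": [[1,-0.1,0,0,0,0,-1],[1,-0.1,0,0,0,0,-1],[1,-0.1,0,0,0,0,-1],[0,0,0,0,0,0,-1]]}}

```text
clock: 12.9
tcp_pos: [0.5162, -0.1807, 0.1365]
orientation: [0.0, 0.044, 0.999, 0.0]
wrist_force: [0.0, -0.3, -1.6]
finger_gap: 0.0229
grip_force: 59.4
```

Call:
{"method": "step_arm", "body": {"deltas": [[1,-0.1,0,0,0,0,-1],[1,-0.1,0,0,0,0,-1],[0,0,0,0,0,0,-1]]}}

```text
clock: 13.2
tcp_pos: [0.5182, -0.181, 0.1365]
orientation: [0.0, 0.044, 0.999, 0.0]
wrist_force: [0.6, -0.1, -1.5]
finger_gap: 0.0231
grip_force: 59.4
```

Call:
{"method": "step_arm", "body": {"deltas": [[0.7,-0.1,0,0,0,0,-1],[0.7,0,0,0,0,0,-1],[0.6,-0.1,0,0,0,0,-1],[0,0,0,0,0,0,-1]]}}

```text
clock: 13.6
tcp_pos: [0.5201, -0.1811, 0.1365]
orientation: [0.0, 0.044, 0.999, 0.0]
wrist_force: [0.7, 0.0, -0.4]
finger_gap: 0.0227
grip_force: 59.4
```

Call:
{"method": "step_arm", "body": {"deltas": [[0.5,0,0,0,0,0,-1],[0.5,-0.1,0,0,0,0,-1],[0.5,0,0,0,0,0,-1],[0,0,0,0,0,0,-1]]}}

```text
clock: 14.0
tcp_pos: [0.5216, -0.1812, 0.1365]
orientation: [0.0, 0.044, 0.999, 0.0]
wrist_force: [0.1, 0.7, -1.6]
finger_gap: 0.023
grip_force: 59.4
```

Call:
{"method": "step_arm", "body": {"deltas": [[0.5,0,0,0,0,0,-1],[0.5,-0.1,0,0,0,0,-1],[0.5,0,0,0,0,0,-1],[0,0,0,0,0,0,-1]]}}

```text
clock: 14.4
tcp_pos: [0.5231, -0.1813, 0.1365]
orientation: [0.0, 0.044, 0.999, 0.0]
wrist_force: [0.5, -1.0, -0.9]
finger_gap: 0.0229
grip_force: 59.4
```

Call:
{"method": "step_arm", "body": {"deltas": [[0.5,0,0,0,0,0,-1],[0.5,-0.1,0,0,0,0,-1],[0.5,-0.1,0,0,0,0,-1],[0,0,0,0,0,0,-1]]}}

```text
clock: 14.8
tcp_pos: [0.5246, -0.1815, 0.1365]
orientation: [0.0, 0.044, 0.999, 0.0]
wrist_force: [0.1, -0.3, -2.1]
finger_gap: 0.0233
grip_force: 59.4
```

Call:
{"method": "step_arm", "body": {"deltas": [[0.5,0,0,0,0,0,-1],[0.5,-0.1,0,0,0,0,-1],[0.5,-0.1,0,0,0,0,-1],[0,0,0,0,0,0,-1]]}}

```text
clock: 15.2
tcp_pos: [0.5259, -0.1817, 0.1365]
orientation: [-0.0, 0.044, 0.999, 0.0]
wrist_force: [-1.1, 0.2, -0.5]
finger_gap: 0.0227
grip_force: 59.4
```

Call:
{"method": "step_arm", "body": {"deltas": [[0.4,0,0,0,0,0,-1],[0.4,-0.1,0,0,0,0,-1],[0,0,0,0,0,0,-1]]}}

```text
clock: 15.5
tcp_pos: [0.526, -0.1817, 0.1364]
orientation: [-0.001, 0.044, 0.999, 0.0]
wrist_force: [-4.2, 0.5, 2.3]
finger_gap: 0.0231
grip_force: 59.5
```

Contact at x≈0.526, with a stiffness of about 4–5 N/mm.

Call:
{"method": "step_arm", "body": {"deltas": [[0.4,0,0,0,0,0,-1],[0.4,-0.1,0,0,0,0,-1],[0.3,0,0,0,0,0,-1],[0,0,0,0,0,0,-1]]}}

```text
clock: 15.9
tcp_pos: [0.5261, -0.1817, 0.1364]
orientation: [-0.002, 0.044, 0.999, 0.0]
wrist_force: [-7.4, 0.3, 3.4]
finger_gap: 0.0232
grip_force: 59.8
```

Call:
{"method": "step_arm", "body": {"deltas": [[0.4,0,0,0,0,0,-1],[0.4,-0.1,0,0,0,0,-1],[0,0,0,0,0,0,-1],[0,0,0,0,0,0,-1],[0,0,0,0,0,0,-1]]}}

```text
clock: 16.4
tcp_pos: [0.5261, -0.1817, 0.1364]
orientation: [-0.002, 0.044, 0.999, 0.0]
wrist_force: [-8.9, 0.1, 5.2]
finger_gap: 0.0227
grip_force: 59.9
```

Call:
{"method": "step_arm", "body": {"deltas": [[0.4,0,0,0,0,0,-1],[0,0,0,0,0,0,-1],[0,0,0,0,0,0,-1],[0,0,0,0,0,0,-1],[0,0,0,0,0,0,-1]]}}

```text
clock: 16.9
tcp_pos: [0.5261, -0.1816, 0.1364]
orientation: [-0.003, 0.044, 0.999, 0.0]
wrist_force: [-10.6, 0.4, 5.3]
finger_gap: 0.0228
grip_force: 60.0
```

The press held about 10.6 N for 0.5 s. I'll unload, lower the holder onto the branch and release.

Call:
{"method": "step_arm", "body": {"deltas": [[-1.5,0.1,0,0,0,0,-1],[-1.5,0.2,0,0,0,0,-1],[0,0,-1,0,0,0,-1],[0,0,-1,0,0,0,-1],[0,0,0,0,0,0,-1]]}}

```text
clock: 17.4
tcp_pos: [0.526, -0.1817, 0.1343]
orientation: [-0.0, 0.044, 0.999, 0.0]
wrist_force: [-3.9, -0.4, 0.2]
finger_gap: 0.023
grip_force: 59.5
```

```bash
python3 -c "
from h import *
s=get_state();print(s['wrist_force'],s['tcp_pos'])"
```

```text
[-3.8954822  -0.37203676  0.19333293] [ 0.52600532 -0.18165688  0.13431745]
```

Call:
{"method": "step_arm", "body": {"deltas": [[-1,0.1,0,0,0,0,-1],[-0.5,0,-0.5,0,0,0,-1],[0,0,0,0,0,0,-1]]}}

```text
clock: 17.7
tcp_pos: [0.5254, -0.1818, 0.1341]
orientation: [0.001, 0.044, 0.999, -0.0]
wrist_force: [0.4, -0.5, -2.6]
finger_gap: 0.0227
grip_force: 59.5
```

Call:
{"method": "step_arm", "body": {"deltas": [[0,0,-0.4,0,0,0,-1],[0,0,0,0,0,0,-0.4],[0,0,0,0,0,0,-0.2],[0,0,0,0,0,0,0],[0,0,0,0,0,0,0]], "newtons": 20}}

```text
clock: 18.2
tcp_pos: [0.5248, -0.1817, 0.1338]
orientation: [0.0, 0.044, 0.999, -0.0]
wrist_force: [-0.4, -0.4, -0.2]
finger_gap: 0.0425
grip_force: 0.0
```

Call:
{"method": "step_arm", "body": {"deltas": [[0,0,10,0,0,0,0],[0,0,20,0,0,0,0],[0,0,30,0,0,0,0],[0,0,30,0,0,0,0],[0,0,20,0,0,0,0]]}}

```text
clock: 18.7
tcp_pos: [0.5253, -0.1819, 0.2468]
orientation: [0.001, 0.044, 0.999, -0.001]
wrist_force: [-0.6, -0.4, -0.3]
finger_gap: 0.0428
grip_force: 0.0
```

Call:
{"method": "step_arm", "body": {"deltas": [[-30,0,0,0,0,0,0],[-30,0,0,0,0,0,0],[0,0,0,0,0,0,0],[0,0,0,0,0,0,0]]}}

```text
clock: 19.1
tcp_pos: [0.4648, -0.1819, 0.2447]
orientation: [0.001, 0.044, 0.999, -0.0]
wrist_force: [-0.2, -0.2, -0.1]
finger_gap: 0.043
grip_force: 0.0
```

```bash
python3 - <<'E'
from h import *
C=np.array([.527,-.1815])
for n in ("side","scene","wrist"):
    im,P,_,_=cam(n);b=im.min(-1);d=np.hypot(*(P[...,:2]-C).transpose(2,0,1))
    for lo,hi in ((.078,.092),(.095,.14),(.17,.192),(.192,.205)):
        w=P[(d<.03)&(b>50)&(P[...,2]>lo)&(P[...,2]<hi)]
        if len(w)>9: print(n,lo,len(w),w.mean(0).round(4),cv2.minAreaRect(w[:,:2].astype(np.float32)*1000),"zmax",np.percentile(w[:,2],98).round(4))
s=get_state();print(s["tcp_pos"],s["wrist_force"],s["finger_gap"])
from br import tips
tips("side");tips("scene")
E
```

```text
side 0.078 226 [ 0.5273 -0.1849  0.0874] ((525.7373657226562, -181.1345672607422), (46.83897399902344, 36.150306701660156), 88.1535873413086) zmax 0.0911
side 0.095 67 [ 0.5261 -0.1999  0.1175] ((525.8557739257812, -188.5344696044922), (34.47233581542969, 10.226704597473145), 85.19550323486328) zmax 0.1369
side 0.17 32 [ 0.526  -0.1953  0.1818] ((525.4539794921875, -195.40931701660156), (3.612558364868164, 10.09008502960205), 88.7244644165039) zmax 0.1918
side 0.192 67 [ 0.5264 -0.1864  0.199 ] ((526.193359375, -184.93556213378906), (24.718658447265625, 9.781553268432617), 87.74443054199219) zmax 0.2019
scene 0.078 34 [ 0.5269 -0.1626  0.0866] ((526.9395141601562, -177.89691162109375), (29.393638610839844, 47.8786506652832), 1.5450068712234497) zmax 0.0917
scene 0.095 111 [ 0.5326 -0.172   0.1149] ((534.8828125, -178.5946044921875), (17.28219985961914, 46.06024169921875), 7.515293121337891) zmax 0.1394
scene 0.17 50 [ 0.5326 -0.1775  0.1809] ((533.2159423828125, -180.55947875976562), (9.944169044494629, 28.457195281982422), 10.860611915588379) zmax 0.1908
scene 0.192 38 [ 0.5304 -0.1
[... 772 characters left out ...]
4034  0.24386679] [-0.02558657 -0.10326362 -0.001456  ] 0.0423237984744134
side br 75 17 [ 0.6048 -0.0819  0.1541] 85.8 0.113 ztop 0.1575
side br 165 85 [ 0.5005 -0.1816  0.1538] 176.8 0.115 ztop 0.1566
side br 255 84 [ 0.588  -0.2847  0.1544] 264.7 0.115 ztop 0.1573
side br 345 78 [ 0.6921 -0.1969  0.1537] 354.0 0.112 ztop 0.157
side ptr [ 0.5068 -0.1835  0.01  ] 177.7541108961901
scene br 75 46 [ 0.6082 -0.0895  0.1529] 83.4 0.116 ztop 0.1566
scene br 165 31 [ 0.5017 -0.1766  0.1522] 173.7 0.111 ztop 0.1551
scene br 255 32 [ 0.5918 -0.2838  0.152 ] 266.9 0.115 ztop 0.1552
scene br 345 51 [ 0.6956 -0.1928  0.152 ] 356.7 0.117 ztop 0.155
scene ptr [ 0.5085 -0.1786  0.0082] 174.50400405501162
```

The holder hangs upright and square. Its top is at 0.200, the same as the fixed holders, and its eye is about 31 mm outward of the stop origin. The gripper is clear, so I'll hand in.

```bash
python3 -c "
from workcell import *
print(hand_in())"
```

```text
the job is handed in; nothing more can be done
None
```

The job is handed in, with no verdict returned: the empty branch is over the pointer to about 1°, and the holder was pressed against the collar at about 10.6 N and let go, and it now hangs upright on the branch.

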